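Clear the welding bench, square the plate to its stops and clamp it

ROBOT

A 7-joint arm with a two-finger parallel gripper is mounted at the origin on the work surface. World frame = base frame: x ahead of the robot, y to its left, z up, the work surface at z = 0. Lengths are in m, angles in rad, forces in N, time in s.
With the tool pointing down it reaches from about 0.4 to 0.85 m from the base axis. Payload 10.4 kg.
Tool frame: the origin (TCP) lies at the very end of the fingers, on their centre line; the grasp point (between the pads) lies 19 mm behind it; z points along the fingers, y is the line along which they close (so a half turn about z gives the same grasp; the last joint's range is limited). The gripper opens to 87 mm and grips with 3 to 60 N. Pads are 19 mm wide; open, the fingers measure 117 mm over their backs; the gripper's body (75 mm by 190 mm) begins 51 mm behind the grasp point.
Start: joints at [-1.159, 0.332, -0.065, 1.46, 0.022, 1.35, -0.088], TCP at [0.263, 0.567, 0.223] pointing down, gripper open.
Joint ranges: [-2.6, 2.6], [-0.5, 2.12], [-1.47, 1.34], [0.16, 2.42], [-1.27, 4.41], [0.06, 2.06], [-2.6, 2.6]. Speed limits (rad/s): [2.22, 2.22, 2.79, 2.79, 3.14, 3.14, 3.14].

INTERFACE

Orientations are given as a unit quaternion [x, y, z, w].
In Python, from bench import r gives the robot as it stands.
- The arm moves only by the shell command python3 -m crank 'ROWS' [FORCE]. ROWS is JSON, a list that holds one entry, the list of rows, each a list of 5 numbers: the shift along the tool's x, y, z in mm, then the turn about the tool's z in degrees, then the opening, from -1 (shut) to 1 (fully open). A call has 1 to 20 rows; each row is the pose to reach, as a shift and turn from the pose commanded when the call began, along the tool's axes at that moment; what a row does not reach only later rows make up. A row lasts 1/10 s, in which the tool goes at most 50 mm and 8.59 degrees, less where a joint would pass 70% of its speed; a pose out of reach is approached as far as the arm can. A call with a gripper value outside its range is refused whole. The fingers move at their own pace and stop on an object; FORCE is the grip in N (left out, the last holds). Time passes only in rows, so rows that repeat a pose let the fingers close. It gives the time, the measured TCP pose, the force, the opening and the grip force at its end, in the units of the state.
- r.read_state(): the state, without advancing time (a new reading comes with each control period).
- r.camera(name): name is "scene" or "top"; returns a dict with "image" (400x640x3 uint8, red, green, blue), "vfov" (degrees; the focal length in pixels is half the picture's height over the tangent of half this angle, whatever the lens; pixels are square), "cx", "cy" (the principal point, pixels), "k1" (the pictures are not rectified: a ray, as slopes to the right and down, at radius r is drawn at 1 + k1 r^2 times it, then the intrinsics apply), "eye" and "attitude" of the camera in the world. Camera axes: x right, y down, z forward; pixel columns grow to the right and rows downward; lengths in m; the calibration is good to about 2 mm. A picture is of the moment at which its call begins. There is no depth.
- r.close_job(): hands the job in; it is judged then, once.
The state is a dict: "time": time; "joint_positions": joint angles; "joint_vel": joint speeds; "joint_torque": joint torques, N m; "ee_pos": TCP position; "eef_rot": TCP orientation; "ft_force": force on the tool from outside, world axes, zero at the start; "torque": the same for the moment, N m; "width": finger opening in m; "grip_force": force on a finger pad.
Only numpy, scipy, OpenCV 4.12 (cv2) and the standard library are available. Lean on these libraries where they do the work, as an engineer would, in place of code of your own. Each camera call takes 0.05 s, during which the arm holds its last target. There are 200 camera calls.

TASK

Get the fixture ready for welding: use the bench brush to sweep all the steel offcuts into the scrap pan - they are still hot, so never touch them with the gripper - and stand the brush back on its bristles about where it was. The aluminium base plate lies askew with one corner in the nook of its two pivot pins: with that corner bearing on the pins, push the diagonally opposite corner until the plate has turned square and its edge lies flush against both pins of the row; only then press both toggle-clamp handles down until they snap over and hold the plate. Do not disturb the spray can, the hammer or the pliers.

Things in the scene. Friction and masses are not known exactly. Their poses are not given: they have to be found in the camera images.
- jig: welding fixture, fixed: grey base plate 220 (x) x 300 (y) x 10 mm, origin at the centre of its underside on the bench. On it three steel stop pins, 16 mm thick, 20 mm tall: two in a row (bearing faces on the line y = 30 mm), one beside the first (bearing face x = -60 mm), so that two pins nest the plate's corner. At x = -45 and +45 mm, behind the row (+y), stand toggle clamps: an open bar stands up at y 65 mm, to 130 mm over the bench
- stop_pivot (a point): top centre of the row's first stop pin, at jig x -35, y 38 mm, 30 mm over the bench: the pin by the plate's pivot corner
- stop_side (a point): top centre of the side pin, at jig x -68, y 18 mm: it keeps the pivot corner from sliding away along the row
- stop_far (a point): top centre of the row's second stop pin, at jig x +45, y 38 mm. Closed, a clamp's rubber tip presses on the plate 25 mm inside the stop line
- plate: aluminium plate 120 x 160 x 12 mm, about 0.6 kg, loose on the jig's base (underside 10 mm over the bench), four dark holes. Origin: underside of its pivot corner, near stop_pivot; it reaches 120 mm along its +x, 160 mm along its -y. Home: axes parallel to the jig's, origin at jig x -60, y 30 mm (up to 8 mm off the side pin will do), its 120 mm edge on both pins. At first turned 0.35 to 0.65 rad clockwise from that
- plate_push_corner (a point): top of the plate's corner opposite the pivot corner (plate x 120, y -160 mm). A push of 3 to 8 N square on the far 120 mm edge (plate y = -160 mm), some 20 mm from this corner, seats the pivot corner on its pin and turns the plate anticlockwise about it
- clamp_near (a joint): handle of the clamp at jig x = -45 mm, rad: 0 open (52 degrees above level, leaning to jig +y), 0.9 down (level). Pivot at jig y 95, z 50 mm; 120 mm long, the outer 68 mm a red grip 20 mm wide, 16 mm thick. Its spring needs about 6 N downwards 70 mm out from the pivot and throws it open if let go early; past 0.65 rad it snaps fully down by itself and holds. The bar follows it
- clamp_far (a joint): the same for the clamp at jig x = +45 mm
- clamp_near_grip (a point): point on the upper face of the near clamp's handle, 85 mm out from its pivot; moves with it (open: jig y 142 mm, z 122 mm; down: y 180 mm, z 58 mm)
- clamp_far_grip (a point): the same on the far clamp's handle
- brush: wooden bench brush standing on its stiff bristles, 0.3 kg. Origin at the centre of its underside. Length along its x: bristles 142 x 46 mm, 30 mm high; stock 150 x 50 mm up to 52 mm; on top a grip rib 100 mm long (x), 26 mm thick (y), from 52 to 95 mm high. Take the rib across its thickness from above; sweep with a long face (along the brush's y)
- pan: low scrap pan of sheet aluminium, fixed. Origin on the bench, midway across the pan, 80 mm behind its mouth. Inside 240 mm wide (x), y from -125 to +80 mm; walls 45 mm high, 4 mm thick on three sides, the side walls ending at y = +56 mm. The mouth is open to its +y: a ramp 30 mm long rises from the bench at y = +80 mm to the 3 mm thick floor. A handle sticks out behind (-y)
- offcut_1: square-tube offcut, steel, 65 x 35 x 35 mm, 0.14 kg, lying on the bench. Origin at the centre of its underside. Not every offcut is there in every run.
- offcut_2: rectangular-tube offcut, steel, 70 x 40 x 30 mm, 0.15 kg. Origin at the centre of its underside. Not every offcut is there in every run.
- offcut_3: flat-bar offcut, steel, 65 x 45 x 20 mm, 0.2 kg. Origin at the centre of its underside. Not every offcut is there in every run.
- offcut_4: angle-iron offcut, steel, 68 x 40 mm, 40 mm high, 8 mm thick, with one upright leg along its -y side, 0.12 kg. Origin at the centre of its underside. Not every offcut is there in every run.
- offcut_5: square-bar offcut, steel, 60 x 30 x 30 mm, 0.25 kg. Origin at the centre of its underside. Not every offcut is there in every run.
- offcut_6: square-tube offcut, steel, 60 x 40 x 40 mm, 0.15 kg. Origin at the centre of its underside. Not every offcut is there in every run.
- spray_can: white spray can, 60 mm across, 170 mm high, standing; leave it alone. Origin at the centre of its foot.
- hammer: hammer with a wooden handle, 240 mm long, lying; leave it alone. Origin at mid-length on the bench.
- pliers: pliers with orange handles, 200 mm long, lying; leave them alone. Origin near mid-length on the bench.
Things that resemble listed ones, but are neither listed nor needed, are in the scene too. Leave any brown look-alike of the offcut_4 alone.

How it is judged:
On the way, in this order (a step that is already met when the one before it is completed fails the run):
1. the plate is square and flush against both pins of the row, its corner still by the side pin, while both clamps are still open (angle between the x axis of plate and the x axis of jig, either way round below 0.03 rad and y of plate in the frame of jig between 0.026 and 0.0335 m and x of plate in the frame of jig between -0.064 and -0.05 m and height (world z) of plate below 0.014 m and angle between plate's own z axis and vertical below 0.04 rad and value of joint each of clamp_near, clamp_far below 0.4 rad), for 0.2 s.
2. both clamp handles are snapped down (value of joint each of clamp_near, clamp_far above 0.82 rad), for 0.2 s.
At the end, for the whole second after the job is handed in: Offcuts at rest, middles inside the pan (pan y under 60 mm); plate flat, square within 0.03 rad, pivot corner within 3.5 mm of the stop line and within 10 mm of the side pin; both handles past 0.82 rad; brush upright on the bench within 8 cm of its start, all let go (all of step 2 and x of offcut_1 in the frame of pan between -0.12 and 0.12 m and y of offcut_1 in the frame of pan between -0.128 and 0.06 m and height (world z) of each of offcut_1, offcut_2, offcut_3, offcut_4, offcut_5, offcut_6 below 0.06 m and linear speed of each of offcut_1, offcut_2, offcut_3, offcut_4, offcut_5, offcut_6, brush, plate below 0.02 m/s and x of offcut_2 in the frame of pan between -0.12 and 0.12 m and y of offcut_2 in the frame of pan between -0.128 and 0.06 m and x of offcut_3 in the frame of pan between -0.12 and 0.12 m and y of offcut_3 in the frame of pan between -0.128 and 0.06 m and x of offcut_4 in the frame of pan between -0.12 and 0.12 m and y of offcut_4 in the frame of pan between -0.128 and 0.06 m and x of offcut_5 in the frame of pan between -0.12 and 0.12 m and y of offcut_5 in the frame of pan between -0.128 and 0.06 m and x of offcut_6 in the frame of pan between -0.12 and 0.12 m and y of offcut_6 in the frame of pan between -0.128 and 0.06 m and angle between the x axis of plate and the x axis of jig, either way round below 0.03 rad and y of plate in the frame of jig between 0.026 and 0.0335 m and x of plate in the frame of jig between -0.064 and -0.05 m and height (world z) of plate below 0.014 m and angle between plate's own z axis and vertical below 0.04 rad and angle between brush's own z axis and vertical below 0.1 rad and height (world z) of brush below 0.008 m and distance of brush from where it was at the start of the episode below 0.08 m); the robot touches nothing.
It fails at once if spray_can is knocked over or moved more than 3 cm (distance of spray_can from where it was at the start of the episode above 0.03 m).
It fails at once if hammer is knocked over or moved more than 3 cm (distance of hammer from where it was at the start of the episode above 0.03 m).
It fails at once if pliers is knocked over or moved more than 3 cm (distance of pliers from where it was at the start of the episode above 0.03 m).
It fails at once if the plate's pivot corner has left its pins or the plate is lifted (horizontal distance between plate and stop_pivot above 0.055 m or height (world z) of plate above 0.03 m).
It fails at once if a hot offcut is touched with the gripper (contact force between the fingers and offcut_1 above 0.5 N or contact force between the fingers and offcut_2 above 0.5 N or contact force between the fingers and offcut_3 above 0.5 N or contact force between the fingers and offcut_4 above 0.5 N or contact force between the fingers and offcut_5 above 0.5 N or contact force between the fingers and offcut_6 above 0.5 N).
Of offcut_1, offcut_2, offcut_3, offcut_4, offcut_5, offcut_6 only 4 to 6 are there at a start; the rules pass over those that are not, and their reading is None.
At some moment in a run one of offcut_1, offcut_2, offcut_3, offcut_4, offcut_5, offcut_6 may be knocked a few centimetres aside while the robot is not near it.
It also fails if it takes over 208 s, if anything falls off the work surface, if the arm or the gripper's body presses on something with over 40 N, if the wrist force passes 120 N, or if a joint passes its speed limit or range.

## Working session

There is one attempt and no reset: what is moved stays moved. The work goes in short steps, Python scripts to look and compute and a shell command to move; the robot and the scene stay as the last step left them, time stands still between calls to the robot, and variables do not carry over. Pictures are saved under pics/ and viewed, at most 14 in all, crops included, and the job is handed in when it is done.

```bash
mkdir -p pics; ls; cat > h.py <<'E'
import numpy as np, cv2
from bench import r
from scipy.spatial.transform import Rotation as R
def cam(n):
    c=r.camera(n); c['f']=c['image'].shape[0]/2/np.tan(np.radians(c['vfov'])/2)
    a=np.array(c['attitude'],float); c['R']=a if a.shape==(3,3) else R.from_quat(a).as_matrix()
    c['K']=np.array([[c['f'],0,c['cx']],[0,c['f'],c['cy']],[0,0,1.]]); c['D']=np.array([c['k1'],0,0,0,0.])
    c['eye']=np.array(c['eye']); return c
def world(c,uv,z):
    uv=np.array(uv,float).reshape(-1,1,2)
    s=cv2.undistortPoints(uv,c['K'],c['D']).reshape(-1,2)
    d=np.c_[s,np.ones(len(s))]@c['R'].T
    return c['eye']+d*((z-c['eye'][2])/d[:,2])[:,None]
def pix(c,p):
    q=(np.array(p,float).reshape(-1,3)-c['eye'])@c['R']
    return cv2.projectPoints(q,np.zeros(3),np.zeros(3),c['K'],c['D'])[0].reshape(-1,2)
def save(c,n,box=None,s=1):
    im=c['image'][...,::-1]
    if box: im=im[box[1]:box[3],box[0]:box[2]]
    cv2.imwrite('pics/'+n,cv2.resize(im,None,fx=s,fy=s,interpolation=cv2.INTER_CUBIC))
E
python3 - <<'E'
from h import *
for n in('top','scene'):
    c=cam(n); save(c,n+'0.png'); print(n,c['vfov'],c['cx'],c['cy'],c['k1'],c['eye'],c['attitude'])
    np.save(n+'0.npy',c,allow_pickle=True)
s=r.read_state(); print(s['ee_pos'],s['eef_rot'],s['time'],s['width'])
print(R.from_quat(s['eef_rot']).as_matrix())
E
```

```text
pics
top 45.02535709452843 321.6023443248193 203.79831000845698 -0.02519449214758768 [ 0.43174682 -0.03293658  1.52775014] [ 0.71637633 -0.6973381   0.01093986 -0.02012079]
scene 57.737758717577876 319.5439321691225 199.47189507384505 -0.03906188729179212 [ 1.24312637 -0.09012865  0.82545398] [ 0.68590399  0.60869543 -0.26750693 -0.2957459 ]
[0.26309266 0.56655229 0.22184225] [ 2.15650517e-01  9.76470413e-01 -6.11120697e-04 -1.13842116e-04] 0.1 0.0870320382552928
[[-9.06989683e-01  4.21152560e-01 -4.85903905e-04]
 [ 4.21152838e-01  9.06988962e-01 -1.14438234e-03]
 [-4.12500721e-05 -1.24258278e-03 -9.99999227e-01]]
```

View pics/top0.png

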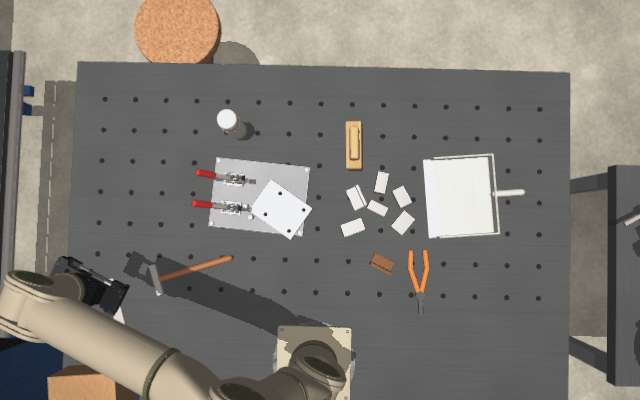

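View pics/scene0.png

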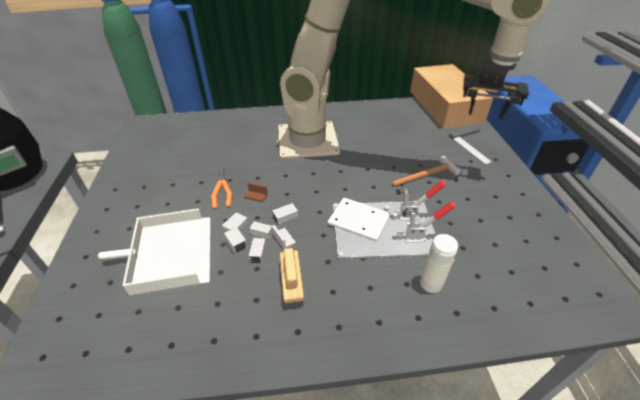

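Top view: jig (260,195), plate pivot corner ~(252,208), push corner ~(312,210); red handles (205,173) and (203,205); brush (354,145); pan mouth at column ~426. Grey offcuts are at (356,196), (382,183), (402,196), (377,208), (403,222) and (352,228). The brown angle at (382,262) is the look-alike to leave alone. I'll confirm this in an enlarged crop and measure.

```bash
python3 - <<'E'
from h import *
c=np.load('top0.npy',allow_pickle=True).item()
save(c,'crop1.png',(185,110,515,300),2.4)
im=c['image']; hsv=cv2.cvtColor(im,cv2.COLOR_RGB2HSV)
def show(m,z,lab,amin=40,amax=9e9):
    for k in cv2.findContours(m.astype(np.uint8),cv2.RETR_EXTERNAL,cv2.CHAIN_APPROX_NONE)[0]:
        a=cv2.contourArea(k)
        if amin<a<amax:
            b=cv2.minAreaRect(k); w=world(c,cv2.boxPoints(b),z)[:,:2]
            print(lab,np.round(b[0]),int(a),'ctr',np.round(world(c,[b[0]],z)[0,:2],3),'corners',np.round(w,3).tolist())
roi=np.zeros(im.shape[:2],bool); roi[100:300,185:530]=1
V=hsv[...,2];S=hsv[...,1];H=hsv[...,0]
r2=roi.copy(); r2[:,:335]=0; r2[:,420:]=0
show((V>140)&(S<60)&r2,.035,'off')
show((H>8)&(H<28)&(S>70)&(V>150)&r2&(np.arange(400)[:,None]<175),.05,'brush')
r3=roi.copy(); r3[:,:420]=0
show((V>140)&(S<60)&r3,.045,'pan')
r4=roi.copy(); r4[:,325:]=0;r4[:150]=0
show((V>120)&(S<70)&r4,.01,'jig',500)
show((V>225)&(S<60)&r4,.022,'plate',200)
show(((H<6)|(H>172))&(S>150)&(V>90)&r4,.12,'red',20)
E
```

```text
off [352. 227.] 263 ctr [ 0.428 -0.109] corners [[0.434, -0.07], [0.46, -0.134], [0.422, -0.149], [0.396, -0.085]]
off [403. 222.] 283 ctr [ 0.446 -0.264] corners [[0.435, -0.226], [0.486, -0.267], [0.458, -0.303], [0.406, -0.262]]
off [377. 208.] 173 ctr [ 0.49  -0.185] corners [[0.488, -0.152], [0.516, -0.165], [0.491, -0.219], [0.463, -0.206]]
off [402. 196.] 223 ctr [ 0.527 -0.26 ] corners [[0.544, -0.229], [0.562, -0.263], [0.509, -0.291], [0.491, -0.257]]
off [356. 197.] 285 ctr [ 0.521 -0.119] corners [[0.541, -0.083], [0.562, -0.122], [0.501, -0.154], [0.48, -0.115]]
off [381. 182.] 203 ctr [ 0.569 -0.195] corners [[0.54, -0.172], [0.604, -0.184], [0.599, -0.217], [0.534, -0.206]]
brush [353. 144.] 662 ctr [ 0.682 -0.106] corners [[0.609, -0.085], [0.754, -0.081], [0.756, -0.128], [0.61, -0.131]]
pan [475. 195.] 5800 ctr [ 0.537 -0.482] corners [[0.648, -0.319], [0.678, -0.625], [0.427, -0.645], [0.398, -0.341]]
jig [262. 198.] 6543 ctr [0.511 0.178] corners [[0.408, 0.347], [0.643, 0.328], [0.614, 0.008], [0.38, 0.029]]
plate [280. 209.] 1839 ctr [0.478 0.117] corners [[0.472, 0.216], [0.572, 0.151], [0.484, 0.018], [0.385, 0.084]]
red [201. 204.] 94 ctr [0.484 0.339] corners [[0.478, 0.368], [0.495, 0.367], [0.491, 0.309], [0.473, 0.311]]
red [205. 173.] 94 ctr [0.574 0.331] corners [[0.569, 0.36], [0.587, 0.358], [0.579, 0.301], [0.561, 0.303]]
```

View pics/crop1.png

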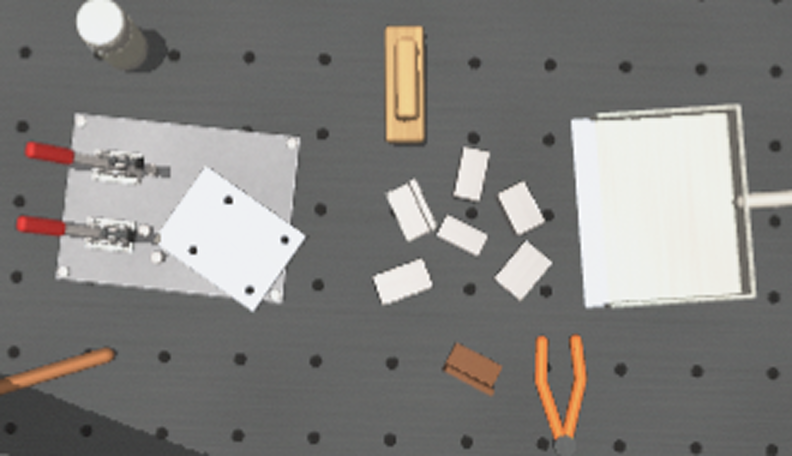

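Crop confirms: six grey offcuts, with the brown angle at crop (472,370) being the look-alike. The jig corners in the crop are (78,113), (300,137), (283,302), (57,279). The plate's pivot corner is (159,236) and its push corner (306,236). The mouth line runs (571,119) to (586,308).

```bash
cat >> h.py <<'E'
def toolshift(p=None):   # world TCP goal -> mm along current tool axes
    s=r.read_state(); M=R.from_quat(s['eef_rot']).as_matrix()
    return np.round(1000*M.T@(np.array(p)-s['ee_pos']),0)
def yaw():  # world angle of tool y axis
    M=R.from_quat(r.read_state()['eef_rot']).as_matrix(); return np.degrees(np.arctan2(M[1,1],M[0,1]))
E
python3 - <<'E'
from h import *
c=np.load('top0.npy',allow_pickle=True).item()
f=lambda q:[[185+a/2.4,110+b/2.4] for a,b in q]
w=world(c,f([(78,113),(300,137),(283,302),(57,279)]),.01)[:,:2]
loc=np.array([(.11,.15),(.11,-.15),(-.11,-.15),(-.11,.15)])
def fit(loc,w):
    a=loc-loc.mean(0);b=w-w.mean(0); th=np.arctan2((a[:,0]*b[:,1]-a[:,1]*b[:,0]).sum(),(a*b).sum())
    M=np.array([[np.cos(th),-np.sin(th)],[np.sin(th),np.cos(th)]]); return th,w.mean(0)-M@loc.mean(0),M
th,o,M=fit(loc,w); print('jig',th,o,np.round(w,3),'res',np.round(w-(loc@M.T+o),3))
for n,p in dict(pivot=(-.035,.038),side=(-.068,.018),far=(.045,.038),gn=(-.045,.142),gf=(.045,.142),gnd=(-.045,.18),gfd=(.045,.18),home=(-.06,.03),homepush=(.04,-.13)).items(): print(n,np.round(M@p+o,3))
p=world(c,f([(159,236),(207,166),(306,236),(254,312)]),.022)[:,:2]
tp,op,Mp=fit(np.array([(0,0),(.12,0),(.12,-.16),(0,-.16)]),p); print('plate',tp,op,'rel',tp-th,'in jig',M.T@(op-o))
print('push pt',Mp@[.1,-.16]+op,'dir',Mp@[0,1],'near other',Mp@[0,-.16]+op)
m=world(c,f([(571,119),(586,308)]),0)[:,:2]; print('mouth',m)
print(c['f'])
E
```

```text
jig -0.0792488439325728 [0.51622018 0.1837742 ] [[0.638 0.322]
 [0.613 0.028]
 [0.396 0.044]
 [0.418 0.342]] res [[ 0.    -0.002]
 [-0.001  0.002]
 [ 0.001  0.001]
 [-0.001 -0.   ]]
pivot [0.484 0.224]
side [0.45  0.207]
far [0.564 0.218]
gn [0.483 0.329]
gf [0.572 0.322]
gnd [0.486 0.367]
gfd [0.575 0.36 ]
home [0.459 0.218]
homepush [0.546 0.051]
plate -0.6005411876432959 [0.47403347 0.21255966] rel -0.5212923437107231 in jig [-0.04433313  0.02535537]
push pt [0.46612221 0.02404597] dir [0.56508905 0.82502992] near other [0.38361922 0.08055488]
mouth [[ 0.64782578 -0.33026066]
 [ 0.39865577 -0.3544268 ]]
482.5406716863506
```

```bash
python3 - <<'E'
from h import *
th=-.0792; o=np.array([.5162,.1838]); J=np.array([[np.cos(th),-np.sin(th)],[np.sin(th),np.cos(th)]])
P=np.array([-.035,.038]);S=np.array([-.068,.018])
h=.015
print('start shift',toolshift([.443,-.009,.2]),'yaw',yaw())
for ph in [-.52,-.42,-.32,-.22,-.12,-.06,0]:
    u=np.array([np.cos(ph),np.sin(ph)]);v=np.array([-u[1],u[0]])
    B=np.linalg.inv(np.array([u,v])); c=B@[S@u+.008,P@v-.008]
    q=c+.1*u-(.16+h)*v
    print(ph,'corner',np.round(c*1000),'tcp world',np.round(J@q+o,4),'tooly yaw',round(90+np.degrees(th+ph),1))
E
```

```text
start shift [-406. -446.   22.] yaw 65.09260466035674
-0.52 corner [-48.  36.] tcp world [0.4548 0.023 ] tooly yaw 55.7
-0.42 corner [-51.  36.] tcp world [0.4722 0.0226] tooly yaw 61.4
-0.32 corner [-54.  36.] tcp world [0.4896 0.0236] tooly yaw 67.1
-0.22 corner [-56.  35.] tcp world [0.507 0.026] tooly yaw 72.9
-0.12 corner [-58.  33.] tcp world [0.5242 0.0297] tooly yaw 78.6
-0.06 corner [-59.  31.] tcp world [0.5344 0.0326] tooly yaw 82.0
0 corner [-60.  30.] tcp world [0.5446 0.0361] tooly yaw 85.5
```

```bash
python3 -m crank --help 2>&1 | head -5
```

```text
invalid input: not JSON, or not a number
```

```bash
python3 -m crank '[[[-40,-45,2,1,-1],[-80,-90,5,2,-1],[-120,-135,7,3,-1],[-160,-180,9,4,-1],[-200,-225,11,5,-1],[-240,-270,13,6,-1],[-280,-315,16,7,-1],[-320,-360,18,8,-1],[-360,-400,20,9,-1],[-406,-446,22,9.4,-1],[-406,-446,22,9.4,-1],[-406,-446,22,9.4,-1],[-406,-446,22,9.4,-1],[-406,-446,22,9.4,-1],[-406,-446,22,9.4,-1]]]' 20; python3 -c "
from h import *
s=r.read_state();print(yaw(),s['ee_pos'],s['ft_force'],s['width'],toolshift([.441,-.009,.016]))"
```

```text
time: 1.6
ee_pos: [0.4433, -0.0076, 0.2003]
eef_rot: [0.294, 0.956, 0.0, -0.0]
ft_force: [-0.2, 1.0, 0.2]
width: 0.0006
grip_force: 0.0
55.754690985557104 [ 0.4432894  -0.00761105  0.20030222] [-0.17507276  0.96249898  0.15965119] 0.0006297337678598112 [  1.  -2. 184.]
```

Down, then advance along tool y to contact, in small rows.

```bash
python3 -m crank '[[[0,0,50,0,-1],[0,-1,100,0,-1],[0,-2,140,0,-1],[0,-2,170,0,-1],[0,-2,184,0,-1],[0,-2,184,0,-1],[0,-2,184,0,-1],[0,4,184,0,-1],[0,8,184,0,-1],[0,12,184,0,-1],[0,15,184,0,-1],[0,18,184,0,-1],[0,18,184,0,-1]]]'; python3 -c "
from h import *
s=r.read_state();print(yaw(),s['ee_pos'],s['ft_force'],toolshift([.4548,.023,.016]));c=cam('top');save(c,'t1.png',(185,110,405,260),3)"
```

```text
time: 2.9
ee_pos: [0.454, 0.0066, 0.0166]
eef_rot: [0.295, 0.956, 0.0, 0.0]
ft_force: [0.6, -0.5, -0.9]
width: 0.0006
grip_force: 0.0
55.713877906342596 [0.45404427 0.00659844 0.01660304] [ 0.59545663 -0.4690009  -0.86146433] [ 9. 14.  1.]
```

View pics/t1.png

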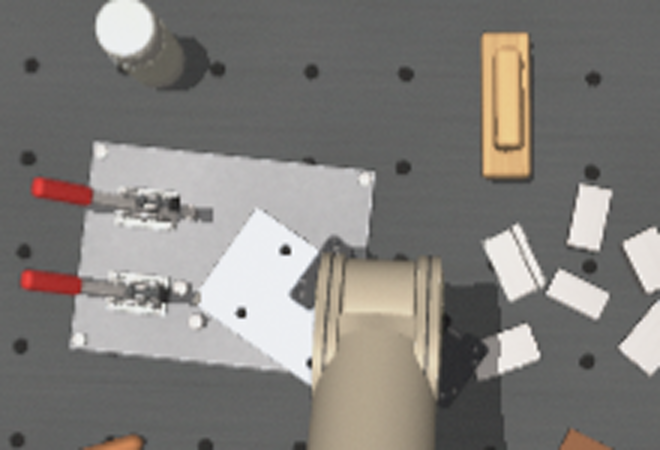

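The plate is in view at crop (260,300) with the arm just off its far edge. Its pivot corner at (200,295) is beside the pins at (181,287) and (197,320). Shifting along the edge, then advancing.

```bash
python3 -m crank '[[[5,0,0,0,-1],[9,2,0,0,-1],[9,5,0,0,-1],[9,8,0,0,-1],[9,10,0,0,-1],[9,12,0,0,-1],[9,14,0,0,-1],[9,14,0,0,-1]]]'; python3 -c "
from h import *
print(r.read_state()['ft_force'],toolshift([.4722,.0226,.016]),toolshift([.4896,.0236,.016]),toolshift([.507,.026,.016]))"
```

```text
time: 3.75
ee_pos: [0.4544, 0.0231, 0.0165]
eef_rot: [0.295, 0.956, 0.0, 0.0]
ft_force: [0.7, -0.3, -0.7]
width: -0.0
grip_force: 0.0
[ 0.67346053 -0.27240086 -0.66067472] [-15.  10.   1.] [-29.  20.   1.] [-42.  32.   1.]
```

```bash
python3 -m crank '[[[-4,3,0,-1.4,-1],[-8,5,0,-2.9,-1],[-11,8,0,-4.3,-1],[-15,10,0,-5.7,-1],[-18,13,0,-7.1,-1],[-22,15,0,-8.6,-1],[-25,18,0,-10,-1],[-29,20,0,-11.4,-1],[-29,20,0,-11.4,-1]]]'; python3 -c "
from h import *
print(r.read_state()['ft_force'],yaw());print(toolshift([.507,.026,.016]),toolshift([.5242,.0297,.016]));c=cam('top');save(c,'t2.png',(185,110,405,260),3)"
```

```text
time: 4.65
ee_pos: [0.4904, 0.023, 0.0167]
eef_rot: [0.198, 0.98, 0.0, 0.001]
ft_force: [0.5, -1.8, -0.6]
width: 0.0004
grip_force: 0.5
[ 0.52100268 -1.79817827 -0.60245011] 67.14789834890253
[-14.   9.   1.] [-29.  19.   1.]
```

View pics/t2.png

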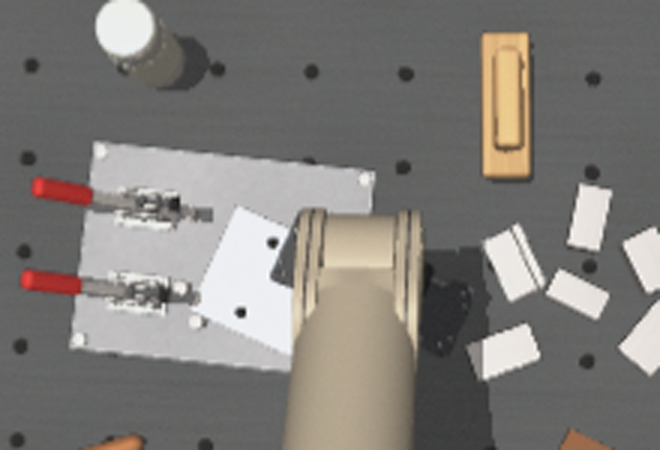

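The plate is turning about its corner, crop (198,305), which sits in the nook. Continuing.

```bash
python3 -m crank '[[[-4,2,0,-1.4,-1],[-7,5,0,-2.9,-1],[-11,7,0,-4.3,-1],[-14,9,0,-5.7,-1],[-18,12,0,-7.1,-1],[-22,14,0,-8.6,-1],[-25,17,0,-10,-1],[-29,19,0,-11.4,-1],[-29,19,0,-11.4,-1]]]'; python3 -c "
from h import *
print(r.read_state()['ft_force'],yaw());print(toolshift([.5344,.0326,.016]),toolshift([.5446,.0361,.016]))"
```

```text
time: 5.6
ee_pos: [0.5245, 0.0294, 0.0167]
eef_rot: [0.1, 0.995, 0.0, 0.001]
ft_force: [-0.6, -1.4, 0.8]
width: 0.0003
grip_force: 0.2
[-0.57169525 -1.35116925  0.84492535] 78.55888830326089
[-9.  5.  1.] [-18.  11.   1.]
```

```bash
python3 -m crank '[[[-4,3,0,-1.4,-1],[-9,5,0,-3.5,-1],[-13,8,0,-5,-1],[-16,10,0,-6.2,-1],[-18,11,0,-6.9,-1],[-18,12,0,-6.9,-1],[-18,13,0,-6.9,-1],[-18,13,0,-6.9,-1]]]'; python3 -c "
from h import *
print(r.read_state()['ft_force'],yaw());c=cam('top');save(c,'t3.png',(185,110,405,260),3)"
```

```text
time: 6.4
ee_pos: [0.5445, 0.0378, 0.0167]
eef_rot: [0.041, 0.999, -0.0, 0.001]
ft_force: [2.4, -4.7, -2.4]
width: 0.0011
grip_force: 2.1
[ 2.3788639  -4.71421761 -2.38964686] 85.33632927845707
```

View pics/t3.png

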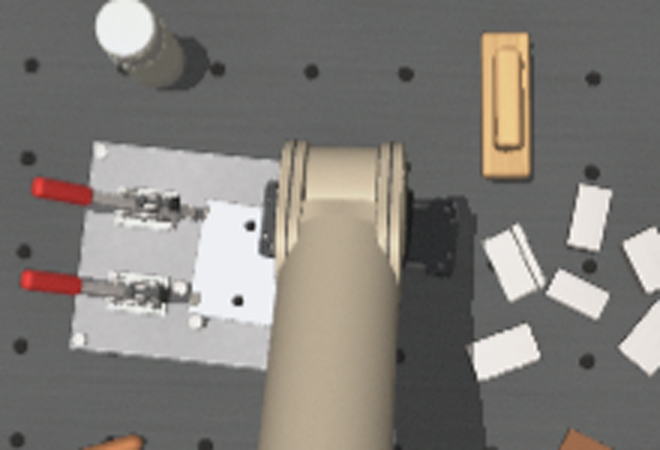

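The plate looks nearly square: its 120 mm edge runs (190,315) to (208,202), next to the row pins. I'll press a little harder, then back off and measure.

```bash
python3 -m crank '[[[0,1,0,0,-1],[0,2,0,0,-1],[0,2,0,0,-1],[0,2,0,0,-1]]]'; python3 -m crank '[[[0,0,0,0,-1],[0,-10,0,0,-1],[0,-30,0,0,-1],[0,-30,-50,0,-1],[0,-30,-100,0,-1],[0,-30,-150,0,-1],[0,-30,-200,0,-1],[50,-30,-200,0,-1],[100,-30,-200,0,-1],[110,-80,-200,0,-1],[110,-130,-200,0,-1],[110,-180,-200,0,-1],[110,-230,-200,0,-1],[110,-230,-200,0,-1],[110,-230,-200,0,-1]]]'; python3 - <<'E'
from h import *
c=cam('top'); np.save('top1.npy',c,allow_pickle=True); save(c,'t4.png',(195,145,335,250),5)
print(yaw(), r.read_state()['ee_pos'])
E
```

```text
time: 6.85
ee_pos: [0.5447, 0.0397, 0.0168]
eef_rot: [0.041, 0.999, -0.0, 0.001]
ft_force: [3.5, -5.0, -2.1]
width: 0.0005
grip_force: 2.5
time: 8.35
ee_pos: [0.4156, -0.1807, 0.2167]
eef_rot: [0.041, 0.999, 0.001, 0.0]
ft_force: [0.3, 1.2, -0.3]
width: 0.0007
grip_force: 0.0
85.38638651110924 [ 0.41584771 -0.17945435  0.21652855]
```

View pics/t4.png

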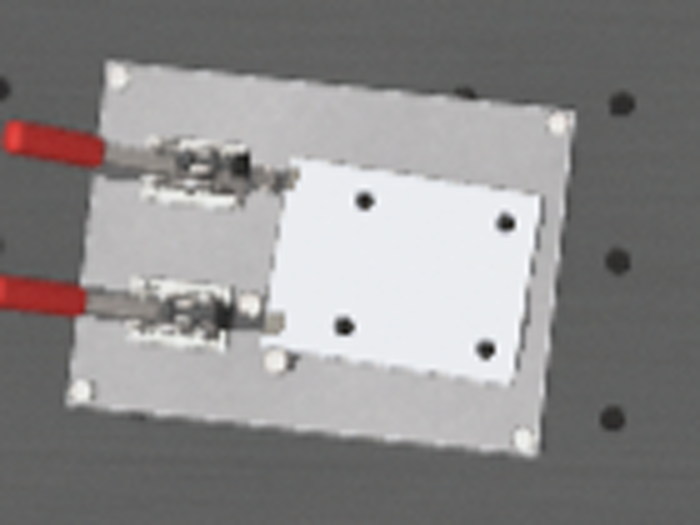

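The plate still looks about 0.05 rad short: its top edge runs (297,158)–(540,195) against the jig's (107,62)–(576,108). Measuring numerically.

```bash
cat >> h.py <<'E'
def plate(c,th=-.0792,o=np.array([.5162,.1838])):
    im=c['image']; hsv=cv2.cvtColor(im,cv2.COLOR_RGB2HSV)
    m=((hsv[...,2]>215)&(hsv[...,1]<40)).astype(np.uint8); m[:150]=0;m[250:]=0;m[:,:235]=0;m[:,320:]=0
    m=cv2.morphologyEx(m,cv2.MORPH_CLOSE,np.ones((5,5)))
    m=cv2.morphologyEx(m,cv2.MORPH_OPEN,np.ones((7,7)))
    k=max(cv2.findContours(m,cv2.RETR_EXTERNAL,cv2.CHAIN_APPROX_NONE)[0],key=cv2.contourArea)
    w=world(c,k.reshape(-1,2).astype(float),.022)[:,:2]
    J=np.array([[np.cos(th),-np.sin(th)],[np.sin(th),np.cos(th)]])
    b=cv2.minAreaRect(((w-o)@J*1000).astype(np.float32)); return b,np.round(cv2.boxPoints(b))
E
python3 - <<'E'
from h import *
c=np.load('top1.npy',allow_pickle=True).item()
print(plate(c)); print(plate(np.load('top0.npy',allow_pickle=True).item()))
f=lambda q:[[195+a/5,145+b/5] for a,b in q]
h=world(c,f([(365,201),(507,222),(486,349),(344,326)]),.022)[:,:2]
d=[h[0]-h[3],h[1]-h[2]]; e=[h[0]-h[1],h[3]-h[2]]
print('hole yaw',[np.arctan2(x[1],x[0]) for x in d],[np.arctan2(-x[0],x[1]) for x in e])
j=world(c,f([(107,62),(576,108),(540,456),(68,405)]),.01)[:,:2]
for a,b in((0,3),(1,2)): x=j[a]-j[b];print('jig',np.arctan2(x[1],x[0]))
for a,b in((0,1),(3,2)): x=j[a]-j[b];print('jig',np.arctan2(-x[0],x[1]))
print(j.mean(0))
E
```

```text
(((-2.1808319091796875, -49.5712890625), (158.32827758789062, 118.80088806152344), 87.26544189453125), array([[ -65., -126.],
       [  53., -131.],
       [  61.,   27.],
       [ -58.,   32.]], dtype=float32))
(((-32.467613220214844, -71.65938568115234), (169.83291625976562, 127.071533203125), 65.55123901367188), array([[-125., -123.],
       [ -10., -175.],
       [  61.,  -21.],
       [ -55.,   32.]], dtype=float32))
hole yaw [np.float64(-0.13433129063090352), np.float64(-0.13421037507381764)] [np.float64(-0.12078757365868985), np.float64(-0.1332841094405826)]
jig -0.07622401478932277
jig -0.07444793411276589
jig -0.07292148053566123
jig -0.07939359665028382
[0.51624182 0.18454746]
```

```bash
python3 -m crank '[[[-40,60,0,0,-1],[-80,120,0,0,-1],[-110,180,0,0,-1],[-110,200,0,0,-1],[-110,200,50,0,-1],[-110,200,100,0,-1],[-110,200,150,0,-1],[-110,200,200,0,-1],[-110,200,200,0,-1],[-110,200,200,0,-1],[-110,215,200,0,-1],[-110,226,200,0,-1],[-110,230,200,0,-1],[-110,231,200,0,-1],[-110,232,200,0,-1],[-110,233,200,0,-1],[-110,234,200,0,-1],[-110,234,200,0,-1]]]';python3 -m crank '[[[0,1,0,0,-1],[0,2,0,0,-1],[0,2,0,0,-1]]]';
```

```text
time: 10.2
ee_pos: [0.5463, 0.0416, 0.0189]
eef_rot: [0.041, 0.999, -0.001, 0.002]
ft_force: [1.2, -12.6, 6.1]
width: 0.0002
grip_force: 6.4
time: 10.5
ee_pos: [0.5467, 0.042, 0.0189]
eef_rot: [0.042, 0.999, -0.002, 0.003]
ft_force: [1.7, -18.2, 6.2]
width: 0.0005
grip_force: 8.6
```

```bash
python3 -m crank '[[[0,0,0,0,-1],[0,-10,0,0,-1],[0,-30,0,0,-1],[0,-30,-50,0,-1],[0,-30,-100,0,-1],[0,-30,-150,0,-1],[0,-30,-200,0,-1],[50,-30,-200,0,-1],[100,-30,-200,0,-1],[110,-80,-200,0,-1],[110,-130,-200,0,-1],[110,-180,-200,0,-1],[110,-230,-200,0,-1],[110,-230,-200,0,-1],[110,-230,-200,0,-1]]]'; python3 - <<'E'
from h import *
c=cam('top'); np.save('top2.npy',c,allow_pickle=True)
d=cam('scene'); np.save('scene2.npy',d,allow_pickle=True)
print(plate(c))
a=cv2.resize(c['image'][145:250,195:335],None,fx=4.5,fy=4.5,interpolation=cv2.INTER_CUBIC)
cv2.imwrite('pics/t5.png',a[...,::-1]); save(d,'s5.png',(320,180,460,270),5)
E
```

```text
time: 12.0
ee_pos: [0.4165, -0.1743, 0.2174]
eef_rot: [0.041, 0.999, 0.001, 0.001]
ft_force: [0.7, 1.6, -0.3]
width: 0.0005
grip_force: 0.0
(((-1.6561393737792969, -47.92755126953125), (158.67811584472656, 119.24217224121094), 87.58384704589844), array([[ -65., -125.],
       [  55., -130.],
       [  61.,   29.],
       [ -58.,   34.]], dtype=float32))
```

View pics/t5.png

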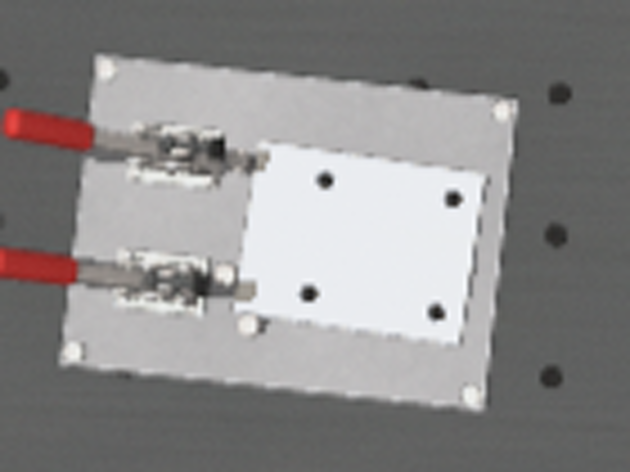

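View pics/s5.png

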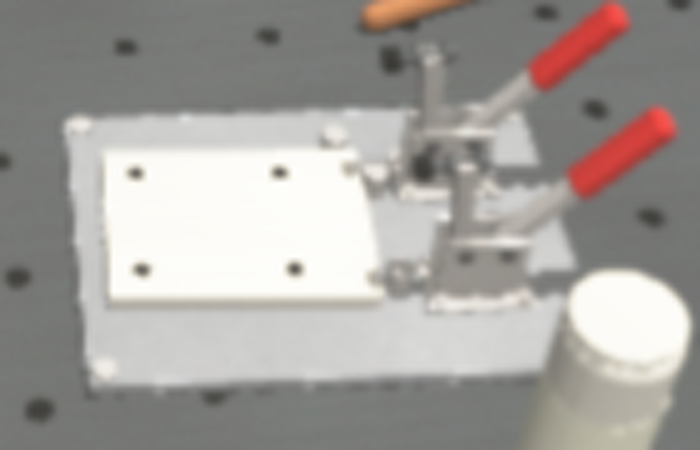

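```bash
python3 - <<'E'
from h import *
def ref(c,pts,sub=True):
    g=255-cv2.cvtColor(c['image'],cv2.COLOR_RGB2GRAY).astype(float); out=[]
    for u,v in pts:
        x,y=int(round(u)),int(round(v)); w=np.clip(g[y-4:y+5,x-4:x+5]-60,0,None); Y,X=np.mgrid[y-4:y+5,x-4:x+5]
        out.append([(w*X).sum()/w.sum(),(w*Y).sum()/w.sum()])
    return out
c=np.load('top2.npy',allow_pickle=True).item(); d=np.load('scene2.npy',allow_pickle=True).item()
T=ref(c,[(195+a/4.5,145+b/4.5) for a,b in [(325,180),(453,199),(436,313),(308,293)]])
S=ref(d,[(320+a/5,180+b/5) for a,b in [(294,269),(142,269),(135,173),(279,173)]])
th=-.076
def rep(w,n):
    print(n,np.round(w,4).tolist())
    print(' x-yaw',[round(np.arctan2(*(w[a]-w[b])[::-1])-th,3) for a,b in((0,3),(1,2))],' y-yaw',[round(np.arctan2(-(w[a]-w[b])[0],(w[a]-w[b])[1])-th,3) for a,b in((0,1),(3,2))],w.mean(0))
rep(world(c,T,.022)[:,:2],'top'); rep(world(d,S,.022)[:,:2],'scene')
# pins predicted
o=np.array([.5162,.1842]); J=np.array([[np.cos(th),-np.sin(th)],[np.sin(th),np.cos(th)]])
for n,p in dict(piv=(-.035,.038),side=(-.068,.018),far=(.045,.038)).items():
    q=np.r_[J@p+o,.03]; a=(pix(d,q)[0]-[320,180])*5;b=(pix(c,q)[0]-[195,145])*4.5; print(n,a,b)
# scene jig corners
j=world(d,[(320+a/5,180+b/5) for a,b in[(65,120),(92,385)]],.01)[:,:2]; x=j[1]-j[0]; print('jig scene yaw',np.arctan2(x[1],x[0]),j)
for a in [(333,135),(78,125),(105,370)]: print(world(d,[(320+a[0]/5,180+a[1]/5)],.03)[0])
E
```

```text
top [[0.5532, 0.1608], [0.5425, 0.0712], [0.4632, 0.0806], [0.4739, 0.1696]]
 x-yaw [np.float64(-0.034), np.float64(-0.042)]  y-yaw [np.float64(-0.043), np.float64(-0.043)] [0.50819495 0.12053096]
scene [[0.5538, 0.1598], [0.5431, 0.0702], [0.4639, 0.0801], [0.4741, 0.169]]
 x-yaw [np.float64(-0.039), np.float64(-0.048)]  y-yaw [np.float64(-0.043), np.float64(-0.039)] [0.50872621 0.11977326]
piv [370.2924147  164.75453971] [226.43924695 274.41349992]
side [328.96650176 128.78959371] [249.87638592 324.82725742]
far [396.10339829 261.39743856] [239.1001228  159.78788659]
jig scene yaw -0.07272235868004785 [[0.40063171 0.04651038]
 [0.6165008  0.03078414]]
[0.45556746 0.2084348  0.03      ]
[0.42683723 0.05066437 0.03      ]
[0.62243373 0.03656282 0.03      ]
```

```bash
python3 - <<'E'
from h import *
c=np.load('top2.npy',allow_pickle=True).item(); d=np.load('scene2.npy',allow_pickle=True).item()
a=cv2.resize(c['image'][170:225,220:262],(420,550),interpolation=cv2.INTER_LANCZOS4)
b=cv2.resize(d['image'][190:250,382:420],(348,550),interpolation=cv2.INTER_LANCZOS4)
cv2.imwrite('pics/z6.png',np.hstack([a,b])[...,::-1])
E
```

```text
(no output)
```

View pics/z6.png

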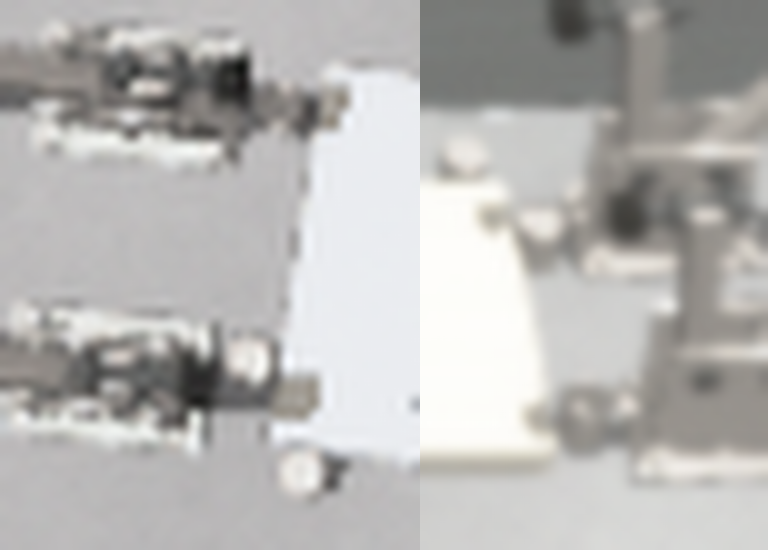

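The zoom shows the pivot pin at (248,355) close to the plate's edge, and about 4 mm of gap at the far pin (scene side, grey cylinder (585,415)). The beige patches are shadows of the bars. The second push came down against the edge and stuck, so I'll repeat it cleanly, closer to the corner.

```bash
python3 -c "
from h import *
print(toolshift([.5516,.010,.2174]),toolshift([.5516,.010,.017]))"
python3 -m crank '[[[-30,40,0,0,-1],[-60,80,0,0,-1],[-90,120,0,0,-1],[-110,155,0,0,-1],[-118,188,0,0,-1],[-118,196,0,0,-1],[-118,196,0,0,-1],[-118,196,0,0,-1],[-118,196,50,0,-1],[-118,196,100,0,-1],[-118,196,150,0,-1],[-118,196,185,0,-1],[-118,196,200,0,-1],[-118,196,200,0,-1],[-118,196,200,0,-1],[-118,196,200,0,-1]]]'; python3 -c "
from h import *
print(toolshift([.553,.038,.017]))"
```

```text
[-120.  193.   -0.] [-120.  193.  200.]
time: 13.7
ee_pos: [0.5512, 0.0118, 0.0187]
eef_rot: [0.04, 0.999, 0.001, 0.002]
ft_force: [-0.1, 0.8, 0.0]
width: 0.0008
grip_force: 0.0
[ 0. 26.  2.]
```

```bash
python3 -m crank '[[[0,10,0,0,-1],[0,18,0,0,-1],[0,24,0,0,-1],[0,27,0,0,-1],[0,29,0,0,-1],[0,30,0,0,-1],[0,30,0,0,-1]]]';python3 -m crank '[[[0,1,0,0,-1],[0,1,0,0,-1]]]';python3 -m crank '[[[0,1,0,0,-1],[0,1,0,0,-1]]]'
```

```text
time: 14.4
ee_pos: [0.552, 0.0408, 0.0165]
eef_rot: [0.041, 0.999, -0.0, -0.0]
ft_force: [-0.5, -4.1, 2.3]
width: 0.0005
grip_force: 1.8
time: 14.6
ee_pos: [0.5521, 0.041, 0.0166]
eef_rot: [0.041, 0.999, -0.001, -0.0]
ft_force: [-1.1, -6.1, 3.7]
width: 0.0004
grip_force: 3.3
time: 14.8
ee_pos: [0.5524, 0.0413, 0.0166]
eef_rot: [0.041, 0.999, -0.001, 0.0]
ft_force: [-0.6, -7.9, 2.3]
width: 0.0007
grip_force: 4.3
```

```bash
for i in 1 2 3 4; do python3 -m crank '[[[0,1,0,0,-1],[0,1,0,0,-1]]]' | grep -E "ee_pos|force:"; done
```

```text
ee_pos: [0.5529, 0.0416, 0.0167]
ft_force: [0.6, -10.3, 1.1]
grip_force: 5.1
ee_pos: [0.5534, 0.042, 0.0167]
ft_force: [4.1, -12.7, -0.6]
grip_force: 6.0
ee_pos: [0.5539, 0.0423, 0.0168]
ft_force: [5.0, -14.5, -2.7]
grip_force: 6.9
ee_pos: [0.5543, 0.0426, 0.0169]
ft_force: [7.2, -16.0, -3.0]
grip_force: 7.9
```

Very stiff: something solid is already resisting, possibly the far pin. I'll back off and measure with line fits on the edges of both plate and jig.

```bash
python3 -m crank '[[[0,0,0,0,-1],[0,-10,0,0,-1],[0,-30,0,0,-1],[0,-30,-50,0,-1],[0,-30,-100,0,-1],[0,-30,-150,0,-1],[0,-30,-200,0,-1],[40,-60,-200,0,-1],[80,-90,-200,0,-1],[110,-130,-200,0,-1],[110,-180,-200,0,-1],[110,-230,-200,0,-1],[110,-230,-200,0,-1],[110,-230,-200,0,-1]]]' | head -2; cat >> h.py <<'E'
def edge(c,a,b,z,n=40,w=5):
    """subpixel line along step edge between pixels a,b -> world points fit; returns yaw of a->b and mid"""
    g=cv2.GaussianBlur(cv2.cvtColor(c['image'],cv2.COLOR_RGB2GRAY),(3,3),0).astype(np.float32)
    a=np.array(a,float);b=np.array(b,float);t=(b-a)/np.linalg.norm(b-a);nn=np.array([-t[1],t[0]])
    P=[]
    for s in np.linspace(.12,.88,n):
        q=a+(b-a)*s; k=np.arange(-w,w+.01,.25); x=q+k[:,None]*nn
        v=cv2.remap(g,x[:,:1].astype(np.float32),x[:,1:].astype(np.float32),1)[:,0]
        d=np.abs(np.gradient(v)); d[d<d.max()*.4]=0; P.append(q+nn*(d*k).sum()/d.sum())
    W=world(c,P,z)[:,:2].astype(np.float32); m=np.ones(n,bool)
    for _ in range(4):
        vx,vy,x0,y0=cv2.fitLine(W[m],cv2.DIST_HUBER,0,.001,.001).ravel(); e=abs((W[:,0]-x0)*vy-(W[:,1]-y0)*vx); m=e<max(.0012,2*np.median(e[m]))
    f=np.array([vx,vy])*np.sign(np.dot([vx,vy],W[-1]-W[0])); return np.arctan2(f[1],f[0]),np.array([x0,y0]),m.sum(),np.median(e[m])
E
python3 - <<'E'
from h import *
c=cam('top'); d=cam('scene'); np.save('top3.npy',c,allow_pickle=True); np.save('scene3.npy',d,allow_pickle=True)
f=lambda q:[[195+a/4.5,145+b/4.5] for a,b in q]
jg=f([(97,55),(517,100),(485,409),(62,365)]); pl=f([(266,143),(486,176),(462,343),(237,310)])
th=-.0757; o=np.array([.5162,.1842]); J=np.array([[np.cos(th),-np.sin(th)],[np.sin(th),np.cos(th)]])
for n,Q,z in(('jig',jg,.01),('plate',pl,.022)):
    for (i,k,off) in((3,0,0),(2,1,0),(1,0,np.pi/2),(2,3,np.pi/2)):
        y,m,cnt,e=edge(c,Q[i],Q[k],z); print(n,i,k,'yaw',round(y-off,4),'mid jig mm',np.round(J.T@(m-o)*1000,1),cnt,round(e*1000,2))
save(c,'t7.png',(215,160,305,235),8)
E
```

```text
time: 17.0
ee_pos: [0.4242, -0.1731, 0.2166]
jig 3 0 yaw -0.0805 mid jig mm [ -3.1 152.2] 31 0.3
jig 2 1 yaw -0.0812 mid jig mm [ -21.3 -146.6] 35 0.5
jig 1 0 yaw -0.0808 mid jig mm [110.2 -21.8] 40 0.42
jig 2 3 yaw -0.0804 mid jig mm [-109.     8.8] 40 0.29
plate 3 0 yaw -0.1168 mid jig mm [ 3.9 31. ] 31 0.47
plate 2 1 yaw -0.1862 mid jig mm [   4.5 -133.5] 22 0.49
plate 1 0 yaw -0.105 mid jig mm [ 57.4 -66.4] 30 0.38
plate 2 3 yaw -0.106 mid jig mm [-61.  -62.5] 29 0.41
```

View pics/t7.png

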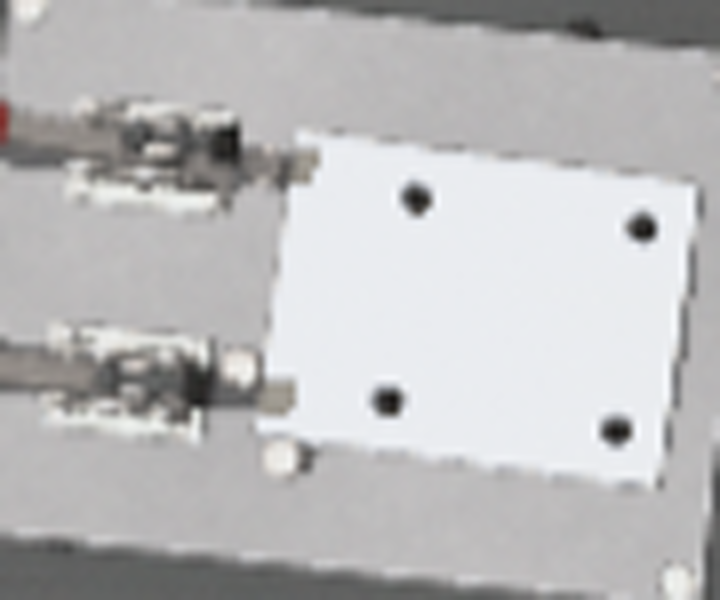

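Line fits put the plate about 0.025 rad short: jig yaw −0.081, plate −0.105, and roughly 3 mm of gap at the far pin (t7, plate edge (300,135)–(262,430)). Another push, 20 mm from the corner, in small steps while watching the force.

```bash
python3 -c "
from h import *
print(toolshift([.543,.010,.2166]),yaw())"
python3 -m crank '[[[-30,40,0,0,-1],[-60,80,0,0,-1],[-90,120,0,0,-1],[-104,155,0,0,-1],[-104,185,0,0,-1],[-104,192,0,0,-1],[-104,192,0,0,-1],[-104,192,0,0,-1],[-104,192,50,0,-1],[-104,192,100,0,-1],[-104,192,150,0,-1],[-104,192,185,0,-1],[-104,192,200,0,-1],[-104,192,200,0,-1],[-104,192,200,0,-1],[-104,205,200,0,-1],[-104,215,200,0,-1],[-104,220,200,0,-1],[-104,222,200,0,-1]]]'|grep -E "ee_pos|force:"; for i in 1 2 3 4; do python3 -m crank '[[[0,1,0,0,-1],[0,1,0,0,-1]]]' | grep -E "ee_pos|ft_force:"; done
```

```text
[-104.  190.   -0.] 85.4791616050372
ee_pos: [0.5463, 0.0418, 0.017]
ft_force: [0.8, 0.6, 0.5]
grip_force: 0.0
ee_pos: [0.546, 0.0411, 0.0166]
ft_force: [-0.6, -0.4, 0.0]
ee_pos: [0.5461, 0.0421, 0.0165]
ft_force: [0.0, -0.4, -0.1]
ee_pos: [0.5462, 0.0427, 0.0165]
ft_force: [-0.1, -1.3, 0.7]
ee_pos: [0.5462, 0.0429, 0.0165]
ft_force: [-0.2, -5.2, 0.7]
```

```bash
for i in 1 2 3 4 5 6; do python3 -m crank '[[[0,1,0,0,-1],[0,1,0,0,-1]]]' | grep -E "ee_pos|ft_force:"; done
```

```text
ee_pos: [0.5464, 0.043, 0.0165]
ft_force: [0.5, -6.9, 0.7]
ee_pos: [0.5469, 0.0434, 0.0166]
ft_force: [1.9, -9.8, -1.3]
ee_pos: [0.5475, 0.0437, 0.0167]
ft_force: [4.5, -11.3, -2.6]
ee_pos: [0.5479, 0.0439, 0.0168]
ft_force: [5.6, -13.2, -3.3]
ee_pos: [0.5482, 0.0441, 0.0169]
ft_force: [7.1, -15.6, -3.2]
ee_pos: [0.5486, 0.0443, 0.017]
ft_force: [7.0, -18.1, -2.4]
```

```bash
for i in 1 2 3; do python3 -m crank '[[[0,2,0,0,-1],[0,2,0,0,-1]]]' | grep -E "ee_pos|ft_force:"; done; python3 -m crank '[[[0,-6,0,0,-1],[0,-20,0,0,-1],[0,-40,0,0,-1],[0,-40,-50,0,-1],[0,-40,-100,0,-1],[0,-40,-150,0,-1],[0,-40,-200,0,-1],[40,-70,-200,0,-1],[80,-100,-200,0,-1],[110,-140,-200,0,-1],[110,-190,-200,0,-1],[110,-240,-200,0,-1],[110,-240,-200,0,-1],[110,-240,-200,0,-1]]]' | head -2; cat > mp.py <<'E'
from h import *
c=cam('top'); np.save('topm.npy',c,allow_pickle=True)
f=lambda q:[[215+a/8,160+b/8] for a,b in q]
pl=f([(300,135),(695,183),(660,487),(262,430)])
th=-.0807; o=np.array([.5162,.1842]); J=np.array([[np.cos(th),-np.sin(th)],[np.sin(th),np.cos(th)]]);o=o+J@[.0006,.0028]
for (i,k,off) in((3,0,0),(2,1,0),(1,0,np.pi/2),(2,3,np.pi/2)):
    y,m,cnt,e=edge(c,pl[i],pl[k],.022,w=3); print(i,k,'rel',round(y-off-th,4),'mid jig mm',np.round(J.T@(m-o)*1000,1),cnt,round(e*1000,2))
g=255-cv2.cvtColor(c['image'],cv2.COLOR_RGB2GRAY).astype(float); out=[]
for u,v in f([(417,199),(643,229),(617,431),(388,401)]):
    x,y=int(round(u)),int(round(v)); w=np.clip(g[y-4:y+5,x-4:x+5]-60,0,None); Y,X=np.mgrid[y-4:y+5,x-4:x+5]; out.append([(w*X).sum()/w.sum(),(w*Y).sum()/w.sum()])
w=world(c,out,.022)[:,:2]
print('holes x',[round(np.arctan2(*(w[a]-w[b])[::-1])-th,4) for a,b in((0,3),(1,2))],'y',[round(np.arctan2(-(w[a]-w[b])[0],(w[a]-w[b])[1])-th,4) for a,b in((0,1),(3,2))])
print(np.round((w-o)@J*1000,1).tolist())
E
python3 mp.py
```

```text
ee_pos: [0.5494, 0.0448, 0.0172]
ft_force: [8.2, -23.3, -2.9]
ee_pos: [0.5496, 0.045, 0.0172]
ft_force: [9.2, -28.8, -2.2]
ee_pos: [0.5497, 0.0452, 0.0172]
ft_force: [9.2, -34.7, -2.6]
time: 23.0
ee_pos: [0.418, -0.1746, 0.2166]
3 0 rel -0.0252 mid jig mm [ 6.8 28.4] 29 0.46
2 1 rel -0.0135 mid jig mm [  -5.2 -128.8] 39 0.49
1 0 rel -0.0091 mid jig mm [ 58.7 -56.1] 30 0.59
2 3 rel -0.0131 mid jig mm [-59.9 -62.9] 35 0.52
holes x [np.float64(-0.0145), np.float64(-0.0148)] y [np.float64(-0.0133), np.float64(-0.008)]
[[40.0, -21.4], [38.8, -111.2], [-41.5, -110.0], [-40.8, -20.2]]
```

Seated now: the rise to 35 N was rigid, holes read −0.012 rad and the corner is at about (−60, 29.5). On to the clamps. Working out the press arc for the far handle.

```bash
cat > cl.py <<'E'
from h import *
import sys
X=float(sys.argv[1]); th=-.0807; J=np.array([[np.cos(th),-np.sin(th)],[np.sin(th),np.cos(th)]]);o=np.array([.5162,.1842])+J@[.0006,.0028]
s=r.read_state(); print('yaw',yaw(),s['ee_pos'])
M=R.from_quat(s['eef_rot']).as_matrix()
def sh(y,z): w=np.r_[J@[X,y]+o,z]; return np.round(1000*M.T@(w-s['ee_pos'])).tolist(), np.round(w,3)
print('above',sh(.132,.2),sh(.132,.135))
for a in (52,46,40,34,28,22,16,10,4,0):
    t=np.radians(a); y=.095+.08*np.cos(t)-.008*np.sin(t); z=.05+.08*np.sin(t)+.008*np.cos(t)
    print(a,sh(y-.007,z-.002)[0])
E
python3 cl.py .045; python3 -c "
from h import *
c=np.load('top0.npy',allow_pickle=True).item(); print(world(c,[(228,120)],.17))"
```

```text
yaw 85.41229676701023 [ 0.41828908 -0.17348159  0.21646663]
above ([-115.0, 499.0, 17.0], array([0.573, 0.315, 0.2  ])) ([-115.0, 499.0, 82.0], array([0.573, 0.315, 0.135]))
52 [-115.0, 498.0, 101.0]
46 [-115.0, 505.0, 106.0]
40 [-115.0, 511.0, 111.0]
34 [-115.0, 517.0, 118.0]
28 [-115.0, 522.0, 124.0]
22 [-115.0, 526.0, 132.0]
16 [-115.0, 530.0, 139.0]
10 [-115.0, 532.0, 147.0]
4 [-115.0, 534.0, 155.0]
0 [-115.0, 535.0, 161.0]
[[0.72307359 0.25873149 0.17      ]]
```

```bash
python3 -m crank '[[[-12,48,0,0,-1],[-24,96,0,0,-1],[-36,144,0,0,-1],[-47,192,0,0,-1],[-58,240,0,0,-1],[-69,288,0,0,-1],[-80,336,0,0,-1],[-91,384,0,0,-1],[-102,432,5,0,-1],[-115,475,12,0,-1],[-115,497,17,0,-1],[-115,497,17,0,-1],[-115,497,17,0,-1],[-115,497,17,0,-1]]]' | head -2; python3 cl.py .045
```

```text
time: 24.45
ee_pos: [0.5729, 0.3106, 0.2]
yaw 85.31287648777055 [0.57285984 0.31063655 0.19995918]
above ([1.0, 4.0, -0.0], array([0.573, 0.315, 0.2  ])) ([1.0, 4.0, 65.0], array([0.573, 0.315, 0.135]))
52 [1.0, 3.0, 84.0]
46 [1.0, 10.0, 89.0]
40 [1.0, 16.0, 94.0]
34 [1.0, 22.0, 101.0]
28 [1.0, 27.0, 107.0]
22 [1.0, 31.0, 115.0]
16 [1.0, 35.0, 122.0]
10 [1.0, 38.0, 130.0]
4 [1.0, 39.0, 138.0]
0 [1.0, 40.0, 144.0]
```

```bash
python3 -m crank '[[[1,3,40,0,-1],[1,3,65,0,-1],[1,3,80,0,-1],[1,3,88,0,-1],[1,9,93,0,-1],[1,15,99,0,-1],[1,21,106,0,-1],[1,26,112,0,-1],[1,30,120,0,-1],[1,34,127,0,-1],[1,37,135,0,-1],[1,38,142,0,-1],[1,39,148,0,-1],[1,39,148,0,-1]]]'; python3 -m crank '[[[0,0,-40,0,-1],[0,0,-80,0,-1],[0,-20,-120,0,-1],[50,-40,-140,0,-1],[89,-40,-140,0,-1],[89,-40,-140,0,-1],[89,-40,-140,0,-1]]]' | head -2; python3 cl.py -.045; python3 -c "
from h import *
d=cam('scene');save(d,'s8.png',(320,150,480,270),4.5)"
```

```text
time: 25.85
ee_pos: [0.5751, 0.3509, 0.0579]
eef_rot: [0.04, 0.999, 0.001, -0.001]
ft_force: [-26.3, -13.2, 58.2]
width: 0.0006
grip_force: 29.3
time: 26.55
ee_pos: [0.4824, 0.3189, 0.1919]
yaw 85.48726685800239 [0.48236198 0.31888782 0.19187405]
above ([-0.0, 3.0, -8.0], array([0.483, 0.322, 0.2  ])) ([-0.0, 3.0, 57.0], array([0.483, 0.322, 0.135]))
52 [-0.0, 2.0, 76.0]
46 [-0.0, 9.0, 81.0]
40 [-0.0, 15.0, 86.0]
34 [-0.0, 21.0, 93.0]
28 [-0.0, 26.0, 99.0]
22 [-0.0, 30.0, 107.0]
16 [-0.0, 34.0, 114.0]
10 [-0.0, 36.0, 122.0]
4 [-0.0, 38.0, 130.0]
0 [-0.0, 39.0, 136.0]
```

View pics/s8.png

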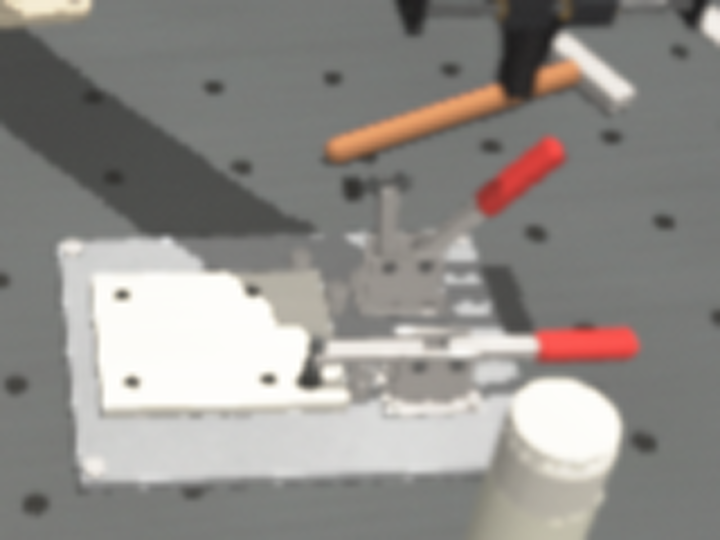

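The far clamp is down (handle level at (590,343), tip on the plate at (312,375)). Now the near one, with less overtravel.

```bash
python3 -m crank '[[[0,2,40,0,-1],[0,2,65,0,-1],[0,2,74,0,-1],[0,2,80,0,-1],[0,8,85,0,-1],[0,14,91,0,-1],[0,20,98,0,-1],[0,25,104,0,-1],[0,29,112,0,-1],[0,33,119,0,-1],[0,36,126,0,-1],[0,37,132,0,-1],[0,37,132,0,-1]]]'; python3 -m crank '[[[0,0,-40,0,-1],[0,0,-80,0,-1],[0,-20,-120,0,-1],[0,-60,-160,0,-1],[0,-110,-160,0,-1],[0,-160,-160,0,-1],[0,-210,-160,0,-1],[0,-260,-160,0,-1],[-40,-300,-160,0,-1],[-80,-340,-160,0,-1],[-120,-380,-160,0,-1],[-160,-420,-160,0,-1],[-160,-440,-160,0,-1],[-160,-440,-160,0,-1],[-160,-440,-160,0,-1]]]' | head -2;  python3 - <<'E'
from h import *
d=cam('scene');c=cam('top'); np.save('top9.npy',c,allow_pickle=True)
a=cv2.resize(d['image'][180:270,320:480],(640,360),interpolation=cv2.INTER_CUBIC);b=cv2.resize(c['image'][150:245,190:320],(640,468),interpolation=cv2.INTER_CUBIC)[:239]
cv2.imwrite('pics/s9.png',np.vstack([a,b])[...,::-1]); print(yaw())
E
python3 mp.py
```

```text
time: 27.9
ee_pos: [0.486, 0.3555, 0.0592]
eef_rot: [0.04, 0.999, 0.0, -0.0]
ft_force: [-0.4, 0.1, 1.4]
width: 0.0007
grip_force: 0.0
time: 29.4
ee_pos: [0.61, -0.0981, 0.219]
85.45623458656227
3 0 rel -0.0111 mid jig mm [-4.3 29.1] 30 0.61
2 1 rel -0.0149 mid jig mm [  -3.1 -128.7] 38 0.52
1 0 rel 0.0029 mid jig mm [ 58.3 -59.6] 24 0.44
2 3 rel -0.0151 mid jig mm [-59.7 -58.6] 33 0.49
holes x [np.float64(-0.0152), np.float64(-0.014)] y [np.float64(-0.0131), np.float64(-0.0076)]
[[39.9, -21.4], [38.8, -111.2], [-41.5, -110.1], [-40.8, -20.2]]
```

View pics/s9.png

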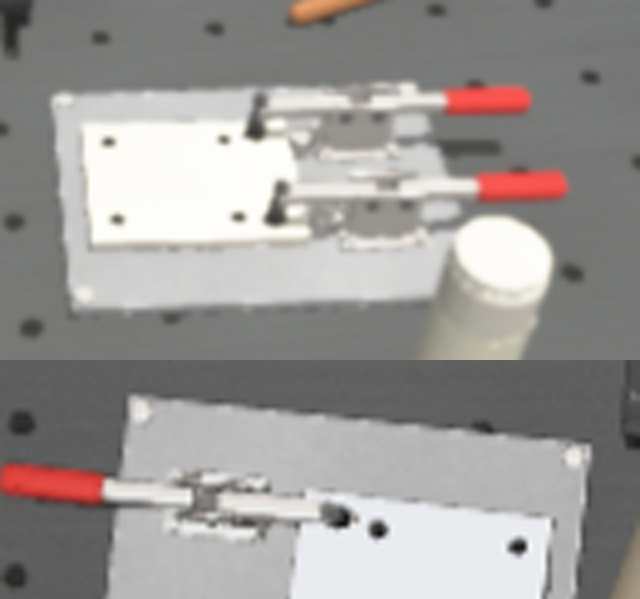

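Both handles are level (red at (488,100) and (522,186) in the upper half) and the plate is held; rel −0.012, unchanged. Now the brush.

```bash
python3 -c "
from h import *
print(toolshift([.682,-.106,.2]),toolshift([.682,-.106,.062]),r.read_state()['ft_force'])
c=np.load('top9.npy',allow_pickle=True).item(); hsv=cv2.cvtColor(c['image'],cv2.COLOR_RGB2HSV); print(pix(c,[.682,-.106,.095]))
"
```

```text
[-73.  -6.  19.] [-73.  -6. 157.] [0.03019938 0.73586935 0.06514886]
[[354.25874122 141.95273425]]
```

```bash
python3 -m crank '[[[-40,-3,5,-3,1],[-73,-6,19,-6,1],[-73,-6,19,-6,1],[-73,-6,19,-6,1],[-73,-6,19,-6,1],[-73,-6,60,-6,1],[-73,-6,100,-6,1],[-73,-6,135,-6,1],[-73,-6,150,-6,1],[-73,-6,157,-6,1],[-73,-6,157,-6,1],[-73,-6,157,-6,1]]]'; python3 -m crank '[[[0,0,0,0,0],[0,0,0,0,-0.5],[0,0,0,0,-1],[0,0,0,0,-1],[0,0,0,0,-1],[0,0,0,0,-1],[0,0,0,0,-1],[0,0,0,0,-1],[0,0,0,0,-1],[0,0,0,0,-1]]]' 40
```

```text
time: 30.75
ee_pos: [0.6835, -0.1084, 0.0647]
eef_rot: [-0.012, 1.0, -0.0, 0.001]
ft_force: [0.8, -0.3, -0.2]
width: 0.0847
grip_force: 0.0
time: 31.75
ee_pos: [0.6824, -0.1079, 0.0624]
eef_rot: [-0.012, 1.0, 0.0, -0.0]
ft_force: [-0.7, 1.4, -1.0]
width: 0.0261
grip_force: 39.5
```

```bash
python3 -m crank '[[[0,0,-20,0,-1],[0,0,-50,0,-1],[0,0,-75,0,-1],[0,0,-75,0,-1]]]' | head -2; cat > sw.py <<'E'
from h import *
import sys
O=np.array([.531,-.422]); a=.0965; X=np.array([np.cos(a),np.sin(a)]);Y=np.array([-X[1],X[0]])
def goals(px,lst):
    print('yaw',yaw(),r.read_state()['ee_pos'])
    for py,z in lst: w=np.r_[O+px*X+py*Y,z]; print(py,z,toolshift(w),np.round(w,3))
def offs(hide=True):
    c=cam('top'); hsv=cv2.cvtColor(c['image'],cv2.COLOR_RGB2HSV); m=((hsv[...,2]>140)&(hsv[...,1]<60)).astype(np.uint8)
    m[:150]=0;m[250:]=0;m[:,:325]=0;m[:,420:]=0
    for k in cv2.findContours(m,cv2.RETR_EXTERNAL,cv2.CHAIN_APPROX_NONE)[0]:
        if cv2.contourArea(k)>40:
            w=world(c,k.reshape(-1,2).astype(float),.03)[:,:2]-O; q=np.c_[w@X,w@Y]
            print('off px',np.round(cv2.minAreaRect(k)[0]),'pan',np.round(q.mean(0),3),'x',np.round([q[:,0].min(),q[:,0].max()],3),'y',np.round([q[:,1].min(),q[:,1].max()],3))
E
python3 -c "
from sw import *
offs(); goals(-.038,[(.4,.137),(.4,.064)])"
```

```text
time: 32.15
ee_pos: [0.684, -0.1091, 0.141]
off px [403. 222.] pan [-0.069  0.165] x [-0.105 -0.031] y [0.128 0.201]
off px [379. 208.] pan [-0.02   0.235] x [-0.045  0.003] y [0.209 0.262]
off px [402. 196.] pan [0.012 0.161] x [-0.021  0.044] y [0.133 0.187]
off px [384. 183.] pan [0.056 0.215] x [0.026 0.088] y [0.198 0.236]
off px [329. 192.] pan [0.043 0.358] x [-0.134  0.173] y [0.255 0.41 ]
yaw 91.37776734308312 [ 0.68307788 -0.10863865  0.13861345]
0.4 0.137 [226.  87.   1.] [ 0.455 -0.028  0.137]
0.4 0.064 [227.  87.  74.] [ 0.455 -0.028  0.064]
```

```bash
python3 -m crank '[[[40,15,0,-1,-1],[80,30,0,-2,-1],[120,45,0,-3,-1],[160,60,0,-4,-1],[200,76,0,-4,-1],[226,87,0,-4,-1],[226,87,0,-4,-1],[226,87,0,-4,-1],[226,87,30,-4,-1],[226,87,55,-4,-1],[226,87,70,-4,-1],[226,87,74,-4,-1],[226,87,74,-4,-1],[226,87,74,-4,-1]]]'; python3 -c "
from sw import *
offs(); goals(-.038,[(.4,.064),(.2,.064),(.1,.064),(.075,.068),(.045,.069)])"
```

```text
time: 33.6
ee_pos: [0.455, -0.0272, 0.064]
eef_rot: [-0.047, 0.999, -0.0, 0.0]
ft_force: [0.6, -0.0, -2.7]
width: 0.0257
grip_force: 40.0
off px [403. 222.] pan [-0.07   0.165] x [-0.105 -0.031] y [0.128 0.201]
off px [377. 208.] pan [-0.018  0.239] x [-0.045  0.007] y [0.209 0.271]
off px [336. 223.] pan [-0.047  0.367] x [-0.137  0.026] y [0.331 0.41 ]
off px [402. 196.] pan [0.011 0.161] x [-0.021  0.044] y [0.133 0.187]
off px [356. 197.] pan [0.025 0.301] x [-0.007  0.06 ] y [0.273 0.333]
off px [381. 182.] pan [0.061 0.222] x [0.026 0.096] y [0.198 0.246]
yaw 95.36989712445997 [ 0.45510701 -0.02698666  0.06411889]
0.4 0.064 [ 1. -0.  0.] [ 0.455 -0.028  0.064]
0.2 0.064 [  -0. -200.    0.] [ 0.474 -0.227  0.064]
0.1 0.064 [  -0. -300.    0.] [ 0.484 -0.326  0.064]
0.075 0.068 [  -0. -325.   -4.] [ 0.486 -0.351  0.068]
0.045 0.069 [  -0. -355.   -5.] [ 0.489 -0.381  0.069]
```

```bash
python3 -m crank '[[[0,-12,0,0,-1],[0,-24,0,0,-1],[0,-36,0,0,-1],[0,-48,0,0,-1],[0,-60,0,0,-1],[0,-72,0,0,-1],[0,-84,0,0,-1],[0,-96,0,0,-1],[0,-108,0,0,-1],[0,-120,0,0,-1],[0,-132,0,0,-1],[0,-144,0,0,-1],[0,-156,0,0,-1],[0,-168,0,0,-1],[0,-180,0,0,-1],[0,-192,0,0,-1],[0,-204,0,0,-1],[0,-216,0,0,-1]]]'; python3 -m crank '[[[0,-12,0,0,-1],[0,-24,0,0,-1],[0,-36,0,0,-1],[0,-48,0,0,-1],[0,-60,0,0,-1],[0,-72,0,0,-1],[0,-84,-1,0,-1],[0,-92,-2,0,-1],[0,-100,-4,0,-1],[0,-108,-5,0,-1],[0,-116,-6,0,-1],[0,-124,-6,0,-1],[0,-132,-6,0,-1],[0,-140,-6,0,-1],[0,-142,-6,0,-1],[0,-142,-6,0,-1]]]'; python3 -c "
from sw import *
offs(); goals(-.038,[(.045,.069)])"
```

```text
time: 35.45
ee_pos: [0.4761, -0.2383, 0.0643]
eef_rot: [-0.049, 0.999, 0.003, 0.001]
ft_force: [-1.0, 12.5, 5.6]
width: 0.0256
grip_force: 40.1
time: 37.05
ee_pos: [0.4879, -0.3837, 0.0695]
eef_rot: [-0.047, 0.999, 0.0, -0.0]
ft_force: [-0.4, 3.8, -4.0]
width: 0.026
grip_force: 40.0
off px [412. 244.] pan [-0.142  0.133] x [-0.155 -0.121] y [0.118 0.16 ]
off px [399. 175.] pan [0.079 0.164] x [0.055 0.102] y [0.132 0.196]
yaw 95.34756373387926 [ 0.48784986 -0.38361925  0.0695512 ]
0.045 0.069 [-1.  3.  1.] [ 0.489 -0.381  0.069]
```

```bash
python3 -m crank '[[[0,10,-2,0,-1],[0,12,-30,0,-1],[0,12,-70,0,-1],[0,60,-75,0,-1],[0,110,-75,0,-1],[0,160,-75,0,-1],[0,210,-75,0,-1],[0,260,-75,0,-1],[0,310,-75,0,-1],[0,345,-75,0,-1],[0,345,-75,0,-1],[0,345,-75,0,-1]]]'|head -2; python3 - <<'E'
from sw import *
c=cam('top'); np.save('topa.npy',c,allow_pickle=True); save(c,'ta.png',(310,130,540,300),3.4)
goals(.038,[(.32,.14),(.32,.064)])
E
```

```text
time: 38.3
ee_pos: [0.4561, -0.0394, 0.1451]
yaw 95.35383138412585 [ 0.45602038 -0.04044883  0.14494027]
0.32 0.14 [-76. -67.   5.] [ 0.538 -0.1    0.14 ]
0.32 0.064 [-76. -67.  81.] [ 0.538 -0.1    0.064]
```

View pics/ta.png

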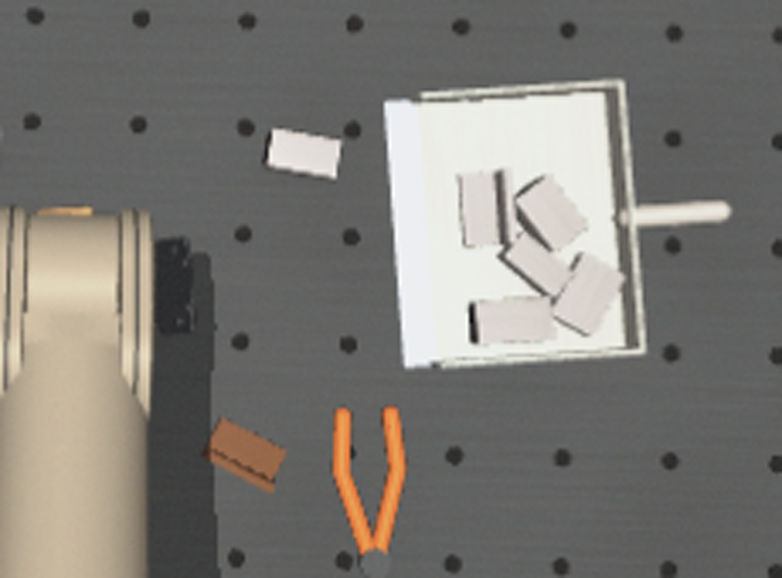

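The picture shows five offcuts inside the pan (crop (480,210), (550,212), (540,262), (590,293), (515,322)). One is left at (305,153). The pliers and the brown decoy are untouched. Sweeping the last one.

```bash
python3 -m crank '[[[-30,-45,0,0,-1],[-55,-85,0,0,-1],[-78,-127,0,0,-1],[-78,-127,0,0,-1],[-78,-127,0,0,-1],[-78,-127,30,0,-1],[-78,-127,60,0,-1],[-78,-127,76,0,-1],[-78,-127,81,0,-1],[-78,-127,81,0,-1],[-78,-127,81,0,-1]]]'|head -2; python3 -c "
from sw import *
offs(); goals(.04,[(.26,.064),(.06,.069)])"
```

```text
time: 39.45
ee_pos: [0.546, -0.1589, 0.0649]
off px [368. 209.] pan [0.007 0.254] x [-0.143  0.162] y [0.126 0.41 ]
yaw 95.39307513332872 [ 0.54604185 -0.1589649   0.06487903]
0.26 0.064 [ 0. -0.  1.] [ 0.546 -0.159  0.064]
0.06 0.069 [  -0. -200.   -4.] [ 0.565 -0.358  0.069]
```

```bash
python3 -m crank '[[[0,-12,0,0,-1],[0,-24,0,0,-1],[0,-36,0,0,-1],[0,-48,0,0,-1],[0,-60,0,0,-1],[0,-72,0,0,-1],[0,-84,0,0,-1],[0,-96,0,0,-1],[0,-108,0,0,-1],[0,-120,0,0,-1],[0,-132,0,0,-1],[0,-143,-1,0,-1],[0,-153,-3,0,-1],[0,-163,-4,0,-1],[0,-173,-5,0,-1],[0,-182,-5,0,-1],[0,-191,-5,0,-1],[0,-200,-5,0,-1],[0,-204,-5,0,-1],[0,-204,-5,0,-1]]]'; python3 -m crank '[[[0,10,-2,0,-1],[0,12,-30,0,-1],[0,12,-75,0,-1],[0,60,-75,0,-1],[0,110,-75,0,-1],[0,160,-75,0,-1],[0,210,-75,0,-1],[0,240,-75,0,-1],[0,240,-75,0,-1],[0,240,-75,0,-1]]]'|head -2; python3 - <<'E'
from sw import *
c=cam('top'); np.save('topb.npy',c,allow_pickle=True); hsv=cv2.cvtColor(c['image'],cv2.COLOR_RGB2HSV)
c0=np.load('top0.npy',allow_pickle=True).item()
m=((cv2.absdiff(c['image'],c0['image']).max(2)>18)).astype(np.uint8)
k0=np.zeros_like(m); cv2.fillPoly(k0,[np.int32(pix(c,[np.r_[O+x*X+y*Y,.01] for x,y in((-.12,-.125),(.12,-.125),(.12,.08),(-.12,.08))]))],1); m&=k0
m=cv2.morphologyEx(m,cv2.MORPH_OPEN,np.ones((3,3)))
for k in cv2.findContours(m,cv2.RETR_EXTERNAL,cv2.CHAIN_APPROX_NONE)[0]:
    if cv2.contourArea(k)>40:
        w=world(c,k.reshape(-1,2).astype(float),.03)[:,:2]-O; q=np.c_[w@X,w@Y]; print(int(cv2.contourArea(k)),np.round(q.mean(0),3),'x',np.round([q[:,0].min(),q[:,0].max()],3),'y',np.round([q[:,1].min(),q[:,1].max()],3))
offs(); print(toolshift([.682,-.108,.145]),toolshift([.682,-.108,.063]),yaw())
E
```

```text
time: 41.5
ee_pos: [0.5641, -0.3627, 0.0685]
eef_rot: [-0.047, 0.999, -0.0, -0.0]
ft_force: [0.5, 0.5, -2.9]
width: 0.0261
grip_force: 40.0
time: 42.5
ee_pos: [0.5418, -0.1212, 0.1438]
1776 [-0.022 -0.033] x [-0.107  0.086] y [-0.111  0.027]
off px [361. 205.] pan [0.02  0.277] x [-0.143  0.166] y [0.161 0.41 ]
[-141.    2.   -1.] [-141.    2.   81.] 95.34601623679929
```

```bash
python3 -m crank '[[[-45,0,0,2,-1],[-90,1,0,4,-1],[-141,2,0,4,-1],[-141,2,0,4,-1],[-141,2,0,4,-1],[-141,2,30,4,-1],[-141,2,60,4,-1],[-141,2,76,4,-1],[-141,2,80,4,-1],[-141,2,82,4,-1],[-141,2,82,4,-1],[-141,2,82,4,-1]]]'; python3 -m crank '[[[0,0,0,0,-0.4],[0,0,0,0,0.3],[0,0,0,0,1],[0,0,0,0,1],[0,0,0,0,1],[0,0,0,0,1],[0,0,0,0,1],[0,0,-40,0,1],[0,0,-80,0,1],[0,0,-120,0,1],[0,0,-160,0,1],[0,0,-160,0,1]]]'; python3 -m crank '[[[0,50,-160,0,1],[0,100,-160,0,1],[0,150,-160,0,1],[0,200,-160,0,1],[0,200,-160,0,1],[0,200,-160,0,1],[0,200,-160,0,1]]]' | head -2
python3 - <<'E'
from sw import *
c=cam('top'); np.save('topc.npy',c,allow_pickle=True); hsv=cv2.cvtColor(c['image'],cv2.COLOR_RGB2HSV); c0=np.load('top0.npy',allow_pickle=True).item(); ca=np.load('topa.npy',allow_pickle=True).item()
H,S,V=cv2.split(hsv); m=((H>8)&(H<28)&(S>70)&(V>150)).astype(np.uint8); m[175:]=0;m[:,:335]=0;m[:,:]&=(np.arange(640)<372).astype(np.uint8)
k=max(cv2.findContours(m,cv2.RETR_EXTERNAL,2)[0],key=cv2.contourArea); b=cv2.minAreaRect(k); print('brush',b,world(c,[b[0]],.05))
def piece(c,tag):
    g=cv2.absdiff(c['image'],c0['image']).max(2)
    m=(g>18).astype(np.uint8); k0=np.zeros_like(m); cv2.fillPoly(k0,[np.int32(pix(c,[np.r_[O+x*X+y*Y,.01] for x,y in((-.12,-.125),(.12,-.125),(.12,.08),(-.12,.08))]))],1); m&=k0
    m=cv2.morphologyEx(m,cv2.MORPH_OPEN,np.ones((3,3)))
    for k in cv2.findContours(m,cv2.RETR_EXTERNAL,2)[0]:
        if cv2.contourArea(k)>40:
            w=world(c,k.reshape(-1,2).astype(float),.03)[:,:2]-O; q=np.c_[w@X,w@Y]; print(tag,int(cv2.contourArea(k)),'x',np.round([q[:,0].min(),q[:,0].max()],3),'y',np.round([q[:,1].min(),q[:,1].max()],3))
piece(ca,'before');piece(c,'after'); offs()
# other changes vs start on bench, excluding arm
g=(cv2.absdiff(c['image'],c0['image']).max(2)>40).astype(np.uint8); g=cv2.morphologyEx(g,cv2.MORPH_OPEN,np.ones((3,3)))
for k in cv2.findContours(g[60:330,75:570].copy(),cv2.RETR_EXTERNAL,2)[0]:
    x,y,w,h=cv2.boundingRect(k)
    if w*h>60: print('chg',x+75,y+60,w,h)
save(c,'tc.png',(390,140,510,250),5)
print(r.read_state()['ft_force'])
E
```

```text
time: 43.8
ee_pos: [0.6827, -0.1081, 0.063]
eef_rot: [-0.012, 1.0, -0.0, 0.001]
ft_force: [-0.8, -0.3, -0.3]
width: 0.026
grip_force: 40.0
time: 45.0
ee_pos: [0.6841, -0.1089, 0.2279]
eef_rot: [-0.012, 1.0, -0.001, 0.004]
ft_force: [0.6, -0.1, 0.1]
width: 0.0863
grip_force: 0.0
time: 45.7
ee_pos: [0.6774, 0.0971, 0.3819]
brush ((353.9999694824219, 143.5), (46.99999237060547, 13.999998092651367), 90.0) [[ 0.68503717 -0.10761231  0.05      ]]
before 1444 x [-0.107  0.054] y [-0.111  0.027]
after 1712 x [-0.107  0.086] y [-0.109  0.027]
chg 280 326 21 4
chg 114 320 13 10
chg 75 310 39 20
chg 212 280 66 50
chg 75 266 52 50
chg 149 265 41 28
chg 341 218 24 19
chg 392 211 22 23
chg 196 202 30 7
chg 368 200 20 16
chg 461 191 9 11
chg 393 186 19 22
chg 346 185 21 25
chg 282 181 20 17
chg 226 175 30 29
chg 374 172 15 22
chg 190 171 36 9
chg 451 169 9 33
chg 358 131 5 14
chg 274 65 6 60
chg 279 60 36 71
chg 219 60 93 217
[ 0.20398716 -0.3288408   0.37358468]
```

```bash
python3 -c "
from bench import r
print(r.close_job())"
```

```text
the job is handed in; nothing more can be done
None
```

I handed the job in at about 46 s of robot time; no verdict was returned. At the last look all six offcuts were in the pan, the plate was square to about 0.012 rad with both clamps snapped down, and the brush stood within about 5 mm of its start; my last look at the plate and clamps was before the sweep, and I pushed the plate home with up to 35 N, against the suggested 3 to 8 N.

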